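# Sort lure parts into the sample trays

### The arm

A 6-joint arm with a two-finger parallel gripper is mounted at the origin on the work surface. World frame = base frame: x ahead of the robot, y to its left, z up, the work surface at z = 0. Lengths are in m, angles in rad, forces in N, time in s.
With the tool pointing down it reaches from about 0.3 to 0.825 m from the base axis. Payload 5.4 kg.
Tool frame: the origin (TCP) lies at the very end of the fingers, on their centre line; the grasp point (between the pads) lies behind it (bot.pinch_z is the z of the grasp point in the tool frame, in m); z points along the fingers, y is the line along which they close (so a half turn about z gives the same grasp; the last joint's range is limited). The gripper opens to 92 mm and grips with 3 to 60 N. Pads are 20 mm wide; open, the fingers measure 128 mm over their backs; the gripper's body (75 mm by 189 mm) begins 69 mm behind the grasp point.
Start: joints at [-1.381, 0.158, 1.597, -0, 1.386, -0.21], TCP at [0.224, -0.53, 0.215] pointing down, gripper open.
Joint ranges: [-2.91, 2.91], [-0.94, 2.29], [0.18, 2.7], [-1.29, 4.43], [0.17, 2.64], [-3, 3]. Speed limits (rad/s): [2.57, 2.57, 3.14, 3.14, 3.14, 3.14].

### API

Orientations are given as a 3x3 rotation matrix whose columns are the frame's x, y, z axes.
In Python, from rig import bot, imaging, sensors gives the robot as it stands (bot), with the cameras (imaging) and the readings (sensors).
- The arm moves only by the tool shift_gripper, called after ">>>" as name(argument=value, ...) on one line, values as JSON. Schema: {"type":"object","properties":{"plan":{"type":"array","items":{"type":"object","properties":{"d":{"type":"array","items":{"type":"number"},"minItems":3,"maxItems":3},"r":{"type":"array","items":{"type":"number"},"minItems":3,"maxItems":3}},"additionalProperties":false},"minItems":1,"maxItems":20},"aperture":{"type":"number"},"only":{"type":"string"},"quiet":{"type":"boolean"},"lines":{"type":"string"}},"required":["plan"],"additionalProperties":false}. plan is a list of rows, 1 to 20 of them, each an object with the fields d (a list: dx, dy, dz in shares of the most that a row can go, 1 being 62.5 mm), r (a list: a rotation vector rx, ry, rz in shares of 2 rad (1.0 is 2 rad)); a field left out counts as zero; each row shifts and turns the commanded pose from where the row before left it, along the tool's axes as they then stand; what a row does not reach is not made up. A row lasts 1/8 s, in which the tool goes at most 0.0625 m and 0.188 rad, less where a joint would pass 70% of its speed; a pose out of reach is approached as far as the arm can. aperture is the opening from 0.0 (shut) to 1.0 (fully open), set as the call begins (left out keeps the last). The fingers move at their own pace and stop on an object; the grip force is fixed at half the most. Time passes only in rows, so rows that do not move let the fingers close. The tool returns the time, the measured TCP pose, the force, the opening and the grip force at its end. only (a regular expression) keeps the lines of the reply that match it, lines (a string "A,B") keeps lines A to B, and quiet returns only ok. Input that does not fit is refused with a message, and nothing moves.
- sensors.get_obs(): the state, without advancing time (a new reading comes with each control period).
- imaging.camera(name): name is "scene" or "top" or "wrist"; returns the picture (384x512x3 uint8, red, green, blue); there is no depth.
- imaging.camera_model(name): a dict with "mtx" (3x3 intrinsics, pixels), "R" (3x3) and "t" (3): a world point X has camera coordinates R X + t. Camera axes: x right, y down, z forward; pixel columns grow to the right and rows downward; lengths in m; the calibration is good to about 2 mm. A picture is of the moment at which its call begins: read the wrist's pose just before it. camera_model takes no time and is no camera call; for the wrist camera it gives the pose at the moment of the call.
- bot.job_done(): hands the job in; it is judged then, once.
The state is a dict: "time": time; "joint_positions": joint angles; "qvel": joint speeds; "joint_torque": joint torques, N m; "tool_pos": TCP position; "eef_rot": TCP orientation; "ft_force": force on the tool from outside, world axes, zero at the start; "torque": the same for the moment, N m; "grip_width": opening from 0.0 (shut) to 1.0 (fully open); "finger_force": force on a finger pad.
Only numpy, scipy, OpenCV 4.12 (cv2) and the standard library are available. Lean on these libraries where they do the work, as an engineer would, in place of code of your own. Each camera call takes 0.05 s, during which the arm holds its last target. There are 200 camera calls.

### The job

Sort the loose parts on the lure bench: put both wooden lure bodies, both lead weights and the empty line spool each into the tray whose ledge carries a sample of its kind, right inside the tray with its underside flat on the tray's floor, the wooden bodies lying on their sides and the weights and spool standing as they do now, none on top of another or on a tray wall. Leave the varnish jar and the roll of tape where they are.

Things in the scene. Friction and masses are not known exactly. Their poses are not given: they have to be found in the camera images.
- shad: Deep-bodied fish-shaped lure blank of bare pale wood, lying on its flat side: 70 long (x, nose to +x), 32 wide (y) with parallel sides from x=-8 to +19, 24 high. Origin on its underside at mid-length, z up. 32 g (+-30%).
- minnow: Slim fish-shaped lure blank of bare pale wood, lying on its flat side: 90 long (x, nose to +x), 22 wide (y) with parallel sides from x=-10 to +34, 22 high. Origin on its underside at mid-length, z up. 26 g (+-30%).
- bell_weight: Bell-shaped lead weight, dull grey, standing: a 28 diameter cylinder up to 26 height, then tapering to a wire eye at 44. Origin at the centre of its underside, z up. 200 g (+-20%).
- puck_weight: Squat round lead weight, dull grey, standing: 36 diameter, sides straight up to 24, 27 high. Origin at the centre of its underside, z up. 280 g (+-20%).
- spool: Empty white plastic line spool standing on end: two flanges of 50 diameter and 5 thick (heights 0-5 and 25-30) with a 28 hub between. Origin at the centre of its underside, z up. 45 g (+-30%).
- jar: Bystander: small amber varnish jar with black cap, 40 diameter, 50 high, loose, among the things to sort. Origin at the centre of its underside. Not to be moved. Other bench equipment stands beyond 0.46 m to either side and beyond 0.79 m ahead, up to 0.15 m high.
- tape: Bystander: roll of pale paper tape lying flat, 60 outside diameter, 38 hole, 20 high, loose, among the things to sort. Origin at the centre of its underside. Not to be moved.
- tray_wood: Fixed low wooden tray, white floor, bay 120 (x) by 150 (y) inside; floor 4 above the bench, walls 5 thick, 12 high. Beyond its +x wall a 50 wide, 12 high ledge carries, glued at x=90, y=0, a sample: a wooden lure body (deep fish shape) (tops at most 56 above the bench). Origin: bay centre at bench level, x towards the ledge, z up.
- tray_lead: Fixed low wooden tray, white floor, bay 120 (x) by 150 (y) inside; floor 4 above the bench, walls 5 thick, 12 high. Beyond its +x wall a 50 wide, 12 high ledge carries, glued at x=90, y=0, a sample: a grey bell-shaped lead weight (tops at most 56 above the bench). Origin: bay centre at bench level, x towards the ledge, z up.
- tray_spool: Fixed low wooden tray, white floor, bay 120 (x) by 150 (y) inside; floor 4 above the bench, walls 5 thick, 12 high. Beyond its +x wall a 50 wide, 12 high ledge carries, glued at x=90, y=0, a sample: a white line spool (tops at most 56 above the bench). Origin: bay centre at bench level, x towards the ledge, z up.

How it is judged:
At the end, for the whole second after the job is handed in: Each part is in the tray with the sample of its kind: origin within 50 mm (tray x) and 65 mm (tray y) of the bay centre and under 6 mm above the bench (flat on the tray floor), tilt under 0.08 rad, same way up as at the start, at rest; jar and tape within 20 mm of their starts (x of shad in the frame of tray_wood between -0.05 and 0.05 m and y of shad in the frame of tray_wood between -0.065 and 0.065 m and z of each of shad, minnow in the frame of tray_wood below 0.006 m and angle between each of shad, minnow, bell_weight, puck_weight, spool's own z axis and vertical below 0.08 rad and linear speed of each of shad, minnow, bell_weight, puck_weight, spool below 0.02 m/s and x of minnow in the frame of tray_wood between -0.05 and 0.05 m and y of minnow in the frame of tray_wood between -0.065 and 0.065 m and x of bell_weight in the frame of tray_lead between -0.05 and 0.05 m and y of bell_weight in the frame of tray_lead between -0.065 and 0.065 m and z of each of bell_weight, puck_weight in the frame of tray_lead below 0.006 m and x of puck_weight in the frame of tray_lead between -0.05 and 0.05 m and y of puck_weight in the frame of tray_lead between -0.065 and 0.065 m and x of spool in the frame of tray_spool between -0.05 and 0.05 m and y of spool in the frame of tray_spool between -0.065 and 0.065 m and z of spool in the frame of tray_spool below 0.006 m and distance of each of jar, tape from where it was at the start of the episode below 0.02 m); the robot touches nothing.
It fails at once if the varnish jar is shoved more than 20 mm from its place (distance of jar from where it was at the start of the episode above 0.02 m).
It fails at once if the roll of tape is shoved more than 20 mm from its place (distance of tape from where it was at the start of the episode above 0.02 m).
It also fails if it takes over 115 s, if anything falls off the work surface, if the arm or the gripper's body presses on something with over 40 N, if the wrist force passes 120 N, or if a joint passes its speed limit or range.

## Working session

There is one attempt and no reset: what is moved stays moved. The work goes in short steps, Python scripts to look and compute and a tool call to move; the robot and the scene stay as the last step left them, time stands still between calls to the robot, and variables do not carry over. Pictures are saved under pics/ and viewed, at most 14 in all, crops included, and the job is handed in when it is done.

```bash
ls; mkdir -p pics; python3 - <<'E'
from rig import bot, imaging, sensors
import cv2
for n in("top","scene"):
    im=imaging.camera(n); cv2.imwrite(f"pics/{n}0.png",cv2.resize(im[:,:,::-1],(800,600),interpolation=cv2.INTER_CUBIC))
    m=imaging.camera_model(n); print(m)
o=sensors.get_obs();print(o["tool_pos"],o["eef_rot"],bot.pinch_z,o["time"])
E
```

```text
pics
rig.py
{'mtx': array([[348.67247764,   0.        , 258.82002754],
       [  0.        , 348.67247764, 192.12751188],
       [  0.        ,   0.        ,   1.        ]]), 'R': array([[-0.01683129, -0.99942177, -0.02954364],
       [-0.98606289,  0.02148325, -0.16498012],
       [ 0.16551941,  0.02635505, -0.98585432]]), 't': array([0.01248034, 0.4952635 , 0.73488733])}
{'mtx': array([[432.33736504,   0.        , 255.34234596],
       [  0.        , 432.33736504, 193.91893732],
       [  0.        ,   0.        ,   1.        ]]), 'R': array([[-0.16316851,  0.98657786,  0.00633797],
       [ 0.54810636,  0.09598817, -0.83088248],
       [-0.82033862, -0.13209997, -0.55641185]]), 't': array([ 0.06909661, -0.22908643,  1.40225368])}
[ 0.2236499  -0.52911992  0.21371576] [[ 9.21157030e-01  3.89190976e-01 -3.32650040e-04]
 [ 3.89190978e-01 -9.21155636e-01  1.63609301e-03]
 [ 3.30330177e-04 -1.63656297e-03 -9.99998606e-01]] -0.0187 0.1
```

View pics/top0.png

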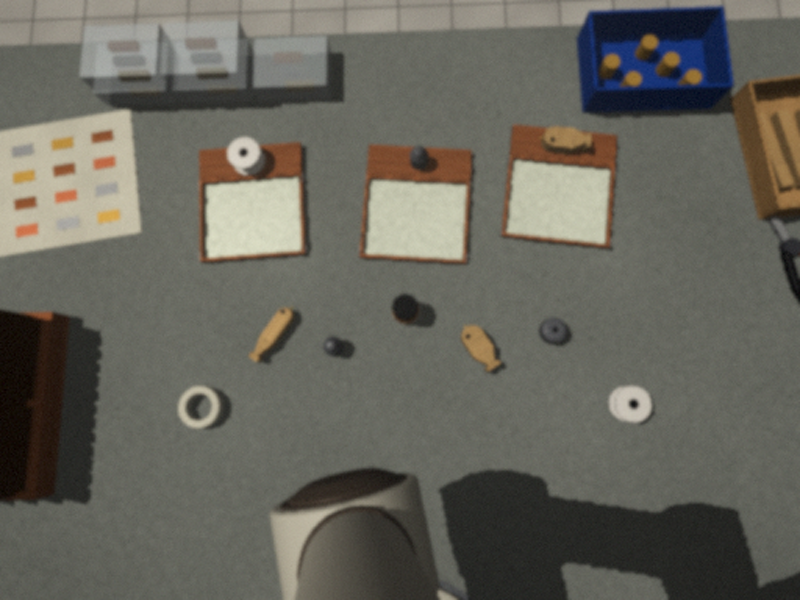

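View pics/scene0.png

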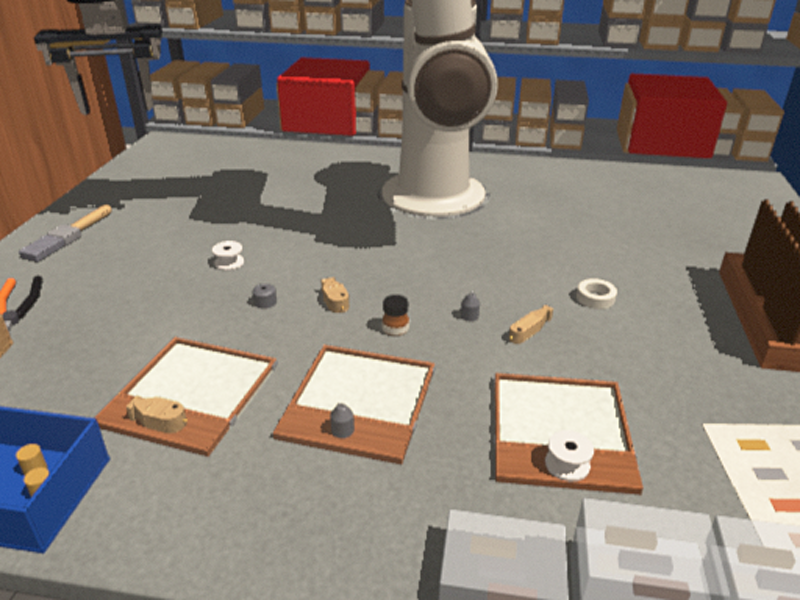

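The top view shows the spool tray at left (bay about 203–303, 180–258), the lead tray in the middle and the wood tray at right. Parts in 800×600 px: minnow (272,335), bell (333,346), jar (405,307), shad (481,347), puck (554,331), spool (631,404), tape (200,407). I'll enlarge this.

```bash
python3 - <<'E'
from rig import bot, imaging, sensors
import cv2
im=imaging.camera("top")[:,:,::-1]
c=im[180:280,150:420]
c=cv2.resize(c,None,fx=2.96,fy=3,interpolation=cv2.INTER_CUBIC)
a=cv2.resize(im[185:245,155:245],None,fx=4.4,fy=4.4,interpolation=cv2.INTER_CUBIC)
b=cv2.resize(im[195:255,285:375],None,fx=4.4,fy=4.4,interpolation=cv2.INTER_CUBIC)
d=cv2.resize(im[185:245,235:325],None,fx=4.4,fy=4.4,interpolation=cv2.INTER_CUBIC)
e=cv2.resize(im[228:288,355:445],None,fx=4.4,fy=4.4,interpolation=cv2.INTER_CUBIC)
import numpy as np
cv2.imwrite("pics/c1.png",np.vstack([np.hstack([a,d]),np.hstack([b,e])]))
E
```

```text
(no output)
```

View pics/c1.png

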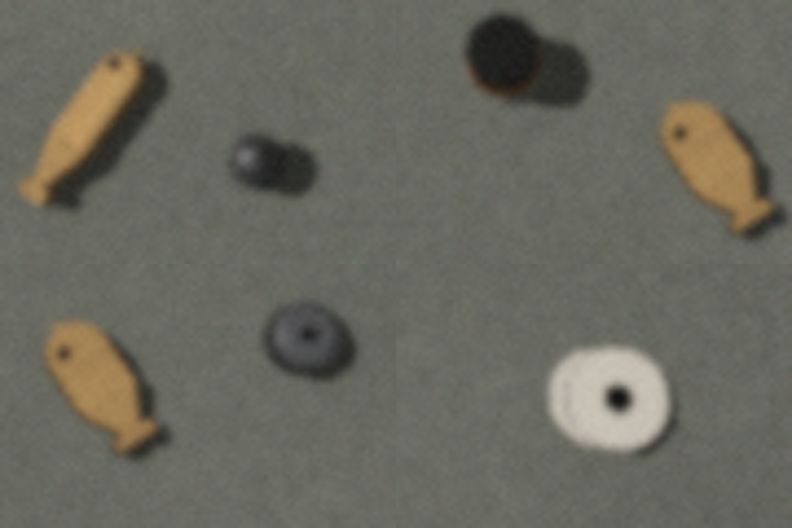

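Read off the crops: minnow nose (132,53) and tail (32,192); bell cylinder about (258,163); shad nose (62,58) and tail (137,179); puck hole (310,70); spool hole (222,134). Next I convert these to world positions.

```bash
cat >h.py <<'E'
import numpy as np, cv2
from rig import bot, imaging, sensors
def w(n,u,v,z,m=None):
    m=m or imaging.camera_model(n)
    C=-m["R"].T@m["t"]; d=m["R"].T@np.linalg.solve(m["mtx"],[u,v,1.])
    return C+d*(z-C[2])/d[2]
def px(X,m): c=m["mtx"]@(m["R"]@np.asarray(X)+m["t"]); return c[:2]/c[2]
E
python3 - <<'E'
from h import *
np.set_printoptions(precision=4,suppress=True)
m=imaging.camera_model("top")
def P(n,x,y,ox,oy,z): 
    r=w("top",ox+x/4.4-.4,oy+y/4.4-.4,z,m); print(n,r); return r
for n,a,b,o,z in(("minnow",(132,53),(32,192),(155,185),.018),("shad",(62,58),(137,179),(285,195),.02)):
    p=P(n,*a,*o,z);q=P(n,*b,*o,z);d=p-q
    print(n,"mid",(p+q)/2,"len",np.linalg.norm(d),"yaw",np.arctan2(d[1],d[0]))
P("bell",258,163,155,185,.022);P("puck",310,70,285,195,.027);P("spool",222,134,355,228,.03);P("jar",106,53,235,185,.05)
print("tape",w("top",200/1.5625,407/1.5625,.02,m))
for n,c in dict(spool=[(200,150),(302,144),(306,255),(203,262)],lead=[(368,147),(471,151),(468,263),(361,258)],wood=[(513,126),(617,136),(611,247),(502,237)]).items():
    k=np.array([w("top",u/1.5625,v/1.5625,.012,m) for u,v in c])
    L=[np.linalg.norm(k[i]-k[i-1]) for i in range(4)]
    ax=(k[0]+k[1]-k[2]-k[3])/2; ax/=np.linalg.norm(ax); cen=k.mean(0)-ax*.025
    print(n,"L",np.array(L),"bay",cen,"yaw",np.arctan2(ax[1],ax[0]))
E
```

```text
minnow [0.4925 0.1747 0.018 ]
minnow [0.4209 0.2254 0.018 ]
minnow mid [0.4567 0.2001 0.018 ] len 0.08771427430830916 yaw -0.6158630220514771
shad [ 0.4611 -0.0862  0.02  ]
shad [ 0.3986 -0.1219  0.02  ]
shad mid [ 0.4299 -0.104   0.02  ] len 0.07197139050707713 yaw 0.5191708503209623
bell [0.4333 0.1076 0.022 ]
puck [ 0.4516 -0.2106  0.027 ]
spool [ 0.3458 -0.3108  0.03  ]
jar [0.4839 0.0031 0.05  ]
tape [0.3502 0.2992 0.02  ]
spool L [0.1811 0.161  0.1789 0.1568] bay [0.634  0.2332 0.012 ] yaw 0.05972963517070314
lead L [0.1775 0.1598 0.1775 0.1604] bay [ 0.6239 -0.0162  0.012 ] yaw -0.06363194703581257
wood L [0.1795 0.1597 0.1771 0.1617] bay [ 0.6471 -0.2333  0.012 ] yaw -0.13570203625209343
```

```bash
cat >>h.py <<'E'
T=dict(spool=(.634,.2332,.0597),lead=(.6239,-.0162,-.0636),wood=(.6471,-.2333,-.1357))
def tray(n,x,y):
    a,b,t=T[n]; c,s=np.cos(t),np.sin(t); return a+c*x-s*y,b+s*x+c*y
def plan(*wps):   # wps: (x,y,z,yaw or None); the yaw change comes after/with no xy motion
    o=sensors.get_obs(); p=o["tool_pos"].copy(); R=o["eef_rot"]; t=np.arctan2(R[1,0],R[0,0])
    print("tilt",R[:2,2],"yaw",round(t,3),"z",p[2])
    for x,y,z,yaw in wps:
        d=np.array([x,y,z])-p; c,s=np.cos(t),np.sin(t)
        dr=0 if yaw is None else -((yaw-t+np.pi)%(2*np.pi)-np.pi)
        print("tool d",np.round([c*d[0]+s*d[1],s*d[0]-c*d[1],-d[2]],4),"rz",round(dr,3))
        p=np.array([x,y,z]); t-=dr
E
python3 - <<'E'
from h import *
s=(.3458,-.3108)
plan((*s,.08,None),(*s,.005,None),(*s,.1,None),(*tray("spool",0,0),.1,None))
E
```

```text
tilt [-0.00029025  0.00142572] yaw 0.4 z 0.21382791252687883
tool d [ 0.1975 -0.1536  0.1338] rz 0
tool d [0.    0.    0.075] rz 0
tool d [ 0.     0.    -0.095] rz 0
tool d [ 0.4772 -0.3889 -0.    ] rz 0
```

The manual's scale: shifts go in shares of 62.5 mm and turns go in shares of 2 rad. Converting my numbers, 0.033 m is 0.528, -0.0256 m is -0.4096.

>>> shift_gripper(plan=[{"d":[0.528, -0.4096, 0.3568]}, {"d":[0.528, -0.4096, 0.3568]}, {"d":[0.528, -0.4096, 0.3568]}, {"d":[0.528, -0.4096, 0.3568]}, {"d":[0.528, -0.4096, 0.3568]}, {"d":[0.528, -0.4096, 0.3568]}, {}, {}], aperture=1.0)

```text
time: 1.15
tool_pos: [0.3465, -0.3119, 0.0813]
eef_rot: [[0.921, 0.389, 0.0], [0.389, -0.921, -0.001], [-0.0, 0.001, -1.0]]
ft_force: [0.9, 0.2, 0.4]
grip_width: 1.001
finger_force: 0.0
```

```bash
python3 - <<'E'
from h import *
s=(.3458,-.3108)
plan((*s,.005,None))
cv2.imwrite("pics/w1.png",imaging.camera("wrist")[:,:,::-1])
E
```

```text
tilt [ 0.0002975  -0.00113371] yaw 0.4 z 0.08129671040612252
tool d [-0.0002 -0.0013  0.0763] rz 0
```

View pics/w1.png

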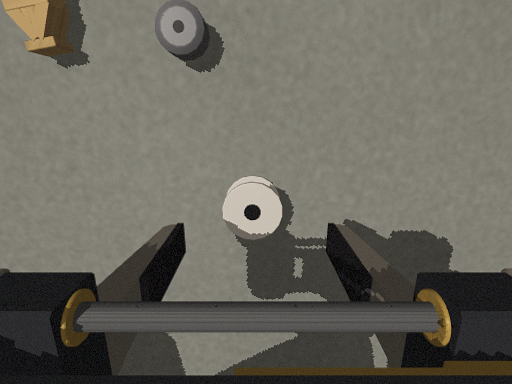

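The wrist view shows the spool hole at (252,212), between the fingers, and the puck hole at (178,26). I'll cross-check both against the top-camera positions.

```bash
python3 - <<'E'
from h import *
print(w("wrist",252,212,.03),w("wrist",178,26,.027))
E
```

```text
[ 0.34403262 -0.3109963   0.03      ] [ 0.44999001 -0.21056577  0.027     ]
```

Scaled: 0.0255 m is 0.408, 0.025 m is 0.4.

>>> shift_gripper(plan=[{"d":[-0.008, -0.016, 0.4]}, {"d":[0, 0, 0.4]}, {"d":[0, 0, 0.408]}, {}], aperture=1.0)

```text
time: 1.7
tool_pos: [0.3444, -0.3104, 0.0045]
eef_rot: [[0.922, 0.388, -0.002], [0.388, -0.922, 0.002], [-0.001, -0.003, -1.0]]
ft_force: [0.0, 0.1, 0.3]
grip_width: 0.997
finger_force: 0.0
```

>>> shift_gripper(plan=[{}, {}, {}, {}, {}], aperture=0.0)

```text
time: 2.33
tool_pos: [0.3457, -0.3105, 0.0056]
eef_rot: [[0.921, 0.389, 0.0], [0.389, -0.921, -0.0], [0.0, 0.0, -1.0]]
ft_force: [-0.4, -0.0, 1.3]
grip_width: 0.526
finger_force: 30.0
```

Scaled: -0.05 m is -0.8, 0.0434 m is 0.6944.

>>> shift_gripper(plan=[{"d":[0, 0, -0.72]}, {"d":[0, 0, -0.8]}, {"d":[0.6944, -0.5664, 0]}, {"d":[0.6944, -0.5664, 0]}, {"d":[0.6944, -0.5664, 0]}, {"d":[0.6944, -0.5664, 0]}, {"d":[0.6944, -0.5664, 0]}, {"d":[0.6944, -0.5664, 0]}, {"d":[0.6944, -0.5664, 0]}, {"d":[0.6944, -0.5664, 0]}, {"d":[0.6944, -0.5664, 0]}, {"d":[0.6944, -0.5664, 0]}, {"d":[0.6944, -0.5664, 0]}, {}, {}])

```text
time: 4.2
tool_pos: [0.6332, 0.2339, 0.0996]
eef_rot: [[0.921, 0.39, -0.001], [0.39, -0.921, -0.001], [-0.001, 0.0, -1.0]]
ft_force: [0.6, 0.5, -0.2]
grip_width: 0.528
finger_force: 30.0
```

```bash
python3 - <<'E'
from h import *
plan((*tray("spool",0,0),.0105,None))
cv2.imwrite("pics/w2.png",imaging.camera("wrist")[:,:,::-1])
E
```

```text
tilt [-0.00130906 -0.00067055] yaw 0.4 z 0.09961414875877363
tool d [0.0005 0.0009 0.0891] rz 0
```

View pics/w2.png

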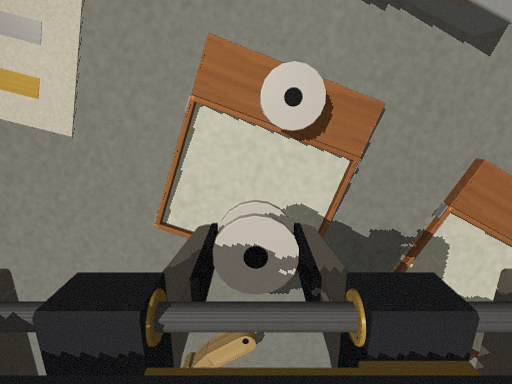

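The spool is held, centred over the spool tray, with the sample spool on the ledge at (293,97). Lowering it now.

Scaled: 0.045 m is 0.72, 0.03 m is 0.48.

>>> shift_gripper(plan=[{"d":[0, 0, 0.72]}, {"d":[0, 0, 0.48]}, {"d":[0, 0, 0.2272]}, {}, {}])

```text
time: 4.88
tool_pos: [0.6349, 0.234, 0.0127]
eef_rot: [[0.921, 0.389, 0.003], [0.389, -0.921, 0.0], [0.003, 0.001, -1.0]]
ft_force: [-0.7, -0.1, 0.0]
grip_width: 0.529
finger_force: 30.0
```

>>> shift_gripper(plan=[{}, {}, {}], aperture=0.72)

```text
time: 5.25
tool_pos: [0.6339, 0.2342, 0.0114]
eef_rot: [[0.921, 0.389, 0.001], [0.389, -0.921, 0.0], [0.001, 0.0, -1.0]]
ft_force: [-0.3, 0.4, 0.0]
grip_width: 0.718
finger_force: 0.0
```

>>> shift_gripper(plan=[{"d":[0, 0, -0.72]}, {"d":[0, 0, -0.72]}, {}])

```text
time: 5.62
tool_pos: [0.6372, 0.2349, 0.1066]
eef_rot: [[0.921, 0.389, 0.01], [0.389, -0.921, 0.002], [0.009, 0.002, -1.0]]
ft_force: [1.3, 0.5, 0.3]
grip_width: 0.718
finger_force: 0.0
```

```bash
python3 - <<'E'
from h import *
s=(.451,-.2106)
plan((*s,.09,None),(*s,.005,None),(*s,.1,None),(*tray("lead",0,-.035),.1,None))
E
```

```text
tilt [0.00952396 0.00173101] yaw 0.4 z 0.10664005155987193
tool d [-0.345   0.3378  0.0166] rz 0
tool d [0.    0.    0.085] rz 0
tool d [ 0.     0.    -0.095] rz 0
tool d [ 0.2193 -0.0804 -0.    ] rz 0
```

Scaled: -0.0428 m is -0.6848, 0.042 m is 0.672.

>>> shift_gripper(plan=[{"d":[-0.6848, 0.672, 0]}, {"d":[-0.6848, 0.672, 0]}, {"d":[-0.6848, 0.672, 0]}, {"d":[-0.6848, 0.672, 0]}, {"d":[-0.6848, 0.672, 0]}, {"d":[-0.6848, 0.672, 0]}, {"d":[-0.6848, 0.672, 0]}, {"d":[-0.6848, 0.672, 0]}, {"d":[0, 0, 0.32]}, {}, {}], aperture=1.0)

```text
time: 7.0
tool_pos: [0.4491, -0.2079, 0.0809]
eef_rot: [[0.921, 0.39, -0.001], [0.39, -0.921, 0.001], [-0.0, -0.001, -1.0]]
ft_force: [1.2, -0.1, 1.5]
grip_width: 0.999
finger_force: 0.0
```

```bash
python3 - <<'E'
from h import *
s=(.451,-.2106)
plan((*s,.005,None),(*s,.1,None),(*tray("lead",0,-.035),.1,None))
E
```

```text
tilt [-0.00059595  0.00054516] yaw 0.401 z 0.08094738812839697
tool d [0.0007 0.0032 0.0759] rz 0
tool d [ 0.     0.    -0.095] rz 0
tool d [ 0.2194 -0.0802 -0.    ] rz 0
```

Scaled: 0.0255 m is 0.408, 0.025 m is 0.4.

>>> shift_gripper(plan=[{"d":[0.0112, 0.0512, 0.4]}, {"d":[0, 0, 0.4]}, {"d":[0, 0, 0.408]}, {}], aperture=0.85)

```text
time: 7.5
tool_pos: [0.4502, -0.2096, 0.0044]
eef_rot: [[0.921, 0.391, -0.003], [0.391, -0.921, 0.002], [-0.002, -0.003, -1.0]]
ft_force: [-0.5, -0.8, 1.3]
grip_width: 0.851
finger_force: 0.0
```

>>> shift_gripper(plan=[{}, {}, {}, {}, {}], aperture=0.0)

```text
time: 8.12
tool_pos: [0.4508, -0.211, 0.0058]
eef_rot: [[0.921, 0.389, -0.0], [0.389, -0.921, 0.001], [-0.0, -0.001, -1.0]]
ft_force: [-0.2, 1.7, 4.6]
grip_width: 0.38
finger_force: 30.0
```

>>> shift_gripper(plan=[{"d":[0, 0, -0.72]}, {"d":[0, 0, -0.8]}, {"d":[0.7024, -0.256, 0]}, {"d":[0.7024, -0.256, 0]}, {"d":[0.7024, -0.256, 0]}, {"d":[0.7024, -0.256, 0]}, {"d":[0.7024, -0.256, 0]}, {}, {}])

```text
time: 9.25
tool_pos: [0.6211, -0.0523, 0.0996]
eef_rot: [[0.921, 0.39, -0.002], [0.39, -0.921, 0.0], [-0.002, -0.001, -1.0]]
ft_force: [-0.1, 0.3, -3.1]
grip_width: 0.381
finger_force: 30.0
```

```bash
python3 - <<'E'
from h import *
plan((*tray("lead",0,-.035),.0095,None))
E
```

```text
tilt [-1.99137712e-03  5.90864297e-05] yaw 0.4 z 0.09961485603251734
tool d [ 0.0009 -0.0008  0.0901] rz 0
```

Scaled: 0.045 m is 0.72, 0.03 m is 0.48.

>>> shift_gripper(plan=[{"d":[0.0144, -0.0128, 0.72]}, {"d":[0, 0, 0.48]}, {"d":[0, 0, 0.2288]}, {}, {}])

```text
time: 9.88
tool_pos: [0.6232, -0.0518, 0.0123]
eef_rot: [[0.921, 0.389, 0.002], [0.389, -0.921, -0.001], [0.001, 0.001, -1.0]]
ft_force: [-0.1, 0.2, -3.4]
grip_width: 0.381
finger_force: 30.0
```

>>> shift_gripper(plan=[{}, {}, {}], aperture=0.58)

```text
time: 10.25
tool_pos: [0.623, -0.0512, 0.0119]
eef_rot: [[0.921, 0.389, 0.001], [0.389, -0.921, -0.0], [0.001, 0.001, -1.0]]
ft_force: [0.4, 0.5, -0.1]
grip_width: 0.58
finger_force: 0.0
```

>>> shift_gripper(plan=[{"d":[0, 0, -0.72]}, {"d":[0, 0, -0.64]}, {}, {}])

```text
time: 10.75
tool_pos: [0.6221, -0.051, 0.0957]
eef_rot: [[0.921, 0.389, -0.001], [0.389, -0.921, 0.0], [-0.001, -0.001, -1.0]]
ft_force: [0.6, 0.2, -1.1]
grip_width: 0.581
finger_force: 0.0
```

```bash
python3 - <<'E'
from h import *
s=(.4347,-.1012)
plan((*s,.08,.519),(*s,.005,None))
E
```

```text
tilt [-0.00093176  0.00024812] yaw 0.4 z 0.09565988668910289
tool d [-0.1922 -0.0267  0.0157] rz -0.119
tool d [0.    0.    0.075] rz 0
```

Scaled: -0.048 m is -0.768, 0.015 m is 0.24, -0.119 rad / 2 = -0.0595.

>>> shift_gripper(plan=[{"d":[-0.768, -0.1072, 0]}, {"d":[-0.768, -0.1072, 0]}, {"d":[-0.768, -0.1072, 0]}, {"d":[-0.768, -0.1072, 0]}, {"d":[0, 0, 0.24], "r":[0, 0, -0.0595]}, {}, {}], aperture=0.8)

```text
time: 11.62
tool_pos: [0.4353, -0.1009, 0.081]
eef_rot: [[0.869, 0.494, -0.001], [0.494, -0.869, 0.001], [-0.001, -0.001, -1.0]]
ft_force: [0.2, -0.0, -0.8]
grip_width: 0.803
finger_force: 0.0
```

```bash
python3 - <<'E'
from h import *
s=(.4347,-.1012)
plan((*s,.005,None))
cv2.imwrite("pics/w3.png",imaging.camera("wrist")[:,:,::-1])
E
```

```text
tilt [-0.00091515  0.00054011] yaw 0.517 z 0.08096754329192299
tool d [-0.0006 -0.0001  0.076 ] rz 0
```

View pics/w3.png

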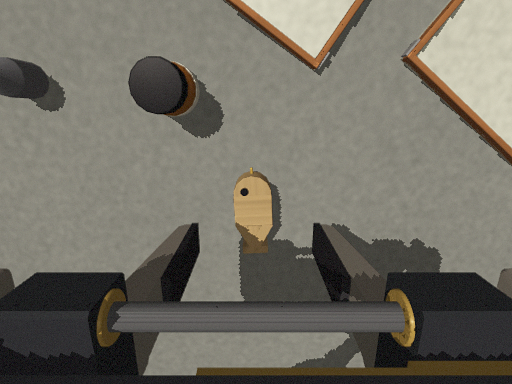

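The shad is lined up with the tool axis and centred at (253,205). The jar at (160,85) is clear of the fingers.

Scaled: 0.0255 m is 0.408, 0.025 m is 0.4.

>>> shift_gripper(plan=[{"d":[-0.0096, 0, 0.4]}, {"d":[0, 0, 0.4]}, {"d":[0, 0, 0.408]}, {}])

```text
time: 12.18
tool_pos: [0.4336, -0.1005, 0.0044]
eef_rot: [[0.869, 0.496, -0.004], [0.496, -0.869, 0.002], [-0.002, -0.004, -1.0]]
ft_force: [-1.0, -0.4, 0.2]
grip_width: 0.798
finger_force: 0.0
```

>>> shift_gripper(plan=[{}, {}, {}, {}, {}], aperture=0.0)

```text
time: 12.8
tool_pos: [0.4349, -0.1015, 0.0061]
eef_rot: [[0.868, 0.496, 0.0], [0.496, -0.868, -0.0], [0.0, 0.0, -1.0]]
ft_force: [-0.3, -0.1, 2.5]
grip_width: 0.348
finger_force: 30.0
```

>>> shift_gripper(plan=[{"d":[0, 0, -0.72], "r":[0, 0, 0.082]}, {"d":[0, 0, -0.72], "r":[0, 0, 0.082]}, {"r":[0, 0, 0.082]}, {"r":[0, 0, 0.082]}, {}, {}])

```text
time: 13.55
tool_pos: [0.4346, -0.1013, 0.0956]
eef_rot: [[0.991, -0.134, -0.0], [-0.134, -0.991, 0.0], [-0.0, -0.0, -1.0]]
ft_force: [0.5, 0.1, -0.8]
grip_width: 0.348
finger_force: 30.0
```

```bash
python3 - <<'E'
from h import *
plan((*tray("wood",.0055,.03),.095,-.1357),)
E
```

```text
tilt [-0.00042918  0.0002439 ] yaw -0.135 z 0.09558553871819925
tool d [0.2338 0.0723 0.0006] rz 0.001
```

Scaled: 0.0468 m is 0.7488, 0.0145 m is 0.232.

>>> shift_gripper(plan=[{"d":[0.7488, 0.232, 0]}, {"d":[0.7488, 0.232, 0]}, {"d":[0.7488, 0.232, 0]}, {"d":[0.7488, 0.232, 0]}, {"d":[0.7488, 0.232, 0]}, {}, {}])

```text
time: 14.42
tool_pos: [0.6558, -0.2048, 0.095]
eef_rot: [[0.991, -0.136, -0.002], [-0.136, -0.991, 0.001], [-0.002, -0.001, -1.0]]
ft_force: [0.3, -0.3, -0.9]
grip_width: 0.346
finger_force: 30.0
```

```bash
python3 - <<'E'
from h import *
plan((*tray("wood",.0055,.03),.01,None))
cv2.imwrite("pics/w4.png",imaging.camera("wrist")[:,:,::-1])
E
```

```text
tilt [-0.00163082  0.00085837] yaw -0.136 z 0.09502846499914212
tool d [ 0.0007 -0.0006  0.085 ] rz 0
```

View pics/w4.png

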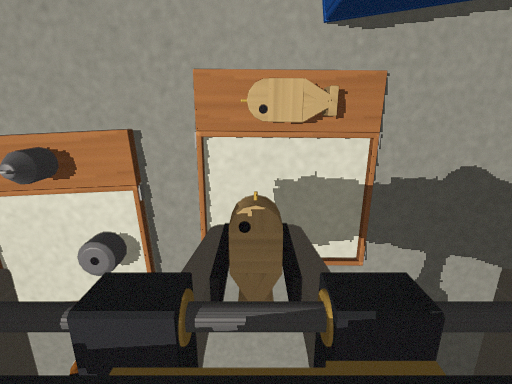

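The shad is held over the +y half of the wood bay, nose towards the ledge sample. The puck at (100,252) stands upright in the lead tray.

Scaled: 0.045 m is 0.72, 0.03 m is 0.48.

>>> shift_gripper(plan=[{"d":[0.0112, -0.0096, 0.72]}, {"d":[0, 0, 0.48]}, {"d":[0, 0, 0.1568]}, {}, {}])

```text
time: 15.1
tool_pos: [0.658, -0.205, 0.0126]
eef_rot: [[0.991, -0.136, 0.002], [-0.136, -0.991, -0.001], [0.002, 0.001, -1.0]]
ft_force: [-0.3, -0.0, -0.2]
grip_width: 0.346
finger_force: 30.0
```

>>> shift_gripper(plan=[{}, {}, {}], aperture=0.46)

```text
time: 15.48
tool_pos: [0.6575, -0.2048, 0.0111]
eef_rot: [[0.991, -0.137, 0.0], [-0.137, -0.991, -0.0], [0.0, 0.0, -1.0]]
ft_force: [0.2, 0.1, -0.2]
grip_width: 0.46
finger_force: 0.0
```

>>> shift_gripper(plan=[{"d":[0, 0, -0.64]}, {"d":[0, 0, -0.72]}, {}, {}])

```text
time: 15.98
tool_pos: [0.657, -0.2046, 0.0953]
eef_rot: [[0.991, -0.137, -0.001], [-0.137, -0.991, 0.0], [-0.001, -0.0, -1.0]]
ft_force: [-0.8, 0.1, 0.4]
grip_width: 0.46
finger_force: 0.0
```

```bash
python3 - <<'E'
from h import *
s=(.4333,.1076)
plan((*s,.08,None),)
E
```

```text
tilt [-0.00085945  0.0004526 ] yaw -0.137 z 0.09534754975544667
tool d [-0.2643 -0.2786  0.0153] rz 0
```

Scaled: -0.0398 m is -0.6368, -0.0378 m is -0.6048.

>>> shift_gripper(plan=[{"d":[-0.6048, -0.6368, 0]}, {"d":[-0.6048, -0.6368, 0]}, {"d":[-0.6048, -0.6368, 0]}, {"d":[-0.6048, -0.6368, 0]}, {"d":[-0.6048, -0.6368, 0]}, {"d":[-0.6048, -0.6368, 0]}, {"d":[-0.6048, -0.6368, 0]}, {"d":[0, 0, 0.08]}, {}, {}], aperture=0.65)

```text
time: 17.23
tool_pos: [0.4339, 0.1065, 0.0907]
eef_rot: [[0.99, -0.138, -0.001], [-0.138, -0.99, -0.0], [-0.001, 0.0, -1.0]]
ft_force: [-0.4, -0.7, -0.0]
grip_width: 0.648
finger_force: 0.0
```

```bash
python3 - <<'E'
from h import *
s=(.4333,.1076)
plan((*s,.007,None))
cv2.imwrite("pics/w5.png",imaging.camera("wrist")[:,:,::-1])
E
```

```text
tilt [-0.00055341 -0.00014893] yaw -0.139 z 0.09069376012240762
tool d [-0.0008 -0.001   0.0837] rz 0
```

View pics/w5.png

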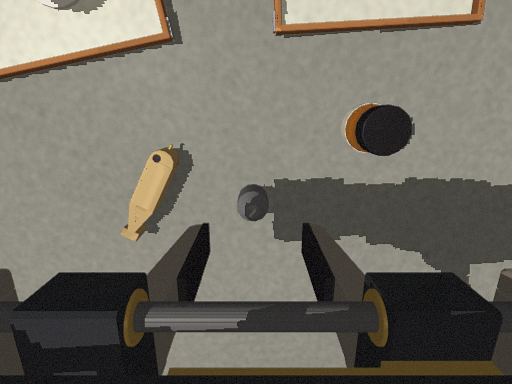

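The bell weight is at (253,202), centred between the fingers. The minnow runs from nose (168,147) to tail (129,235), and the jar is at (380,130).

Scaled: 0.0335 m is 0.536, 0.025 m is 0.4.

```bash
python3 - <<'E'
from h import *
print(w("wrist",253,203,.02)); a,b=w("wrist",168,148,.016),w("wrist",129,235,.016); d=a-b
print(a,b,(a+b)/2,np.linalg.norm(d),np.arctan2(d[1],d[0]))
E
```

```text
[0.43430625 0.10800371 0.02      ]
[0.49169855 0.17298616 0.016     ] [0.41796837 0.22670737 0.016     ] [0.45483346 0.19984676 0.016     ] 0.09122558952523603 -0.6296761956544337
```

>>> shift_gripper(plan=[{"d":[-0.0128, -0.016, 0.4]}, {"d":[0, 0, 0.4]}, {"d":[0, 0, 0.536]}, {}])

```text
time: 17.77
tool_pos: [0.4307, 0.1079, 0.0055]
eef_rot: [[0.99, -0.138, -0.006], [-0.138, -0.99, 0.0], [-0.006, 0.001, -1.0]]
ft_force: [0.3, 0.2, 0.5]
grip_width: 0.645
finger_force: 0.0
```

>>> shift_gripper(plan=[{}, {}, {}, {}, {}], aperture=0.0)

```text
time: 18.4
tool_pos: [0.4335, 0.1086, 0.0083]
eef_rot: [[0.991, -0.137, 0.002], [-0.137, -0.991, 0.0], [0.002, -0.0, -1.0]]
ft_force: [-0.9, 0.5, 5.6]
grip_width: 0.295
finger_force: 30.0
```

>>> shift_gripper(plan=[{"d":[0, 0, -0.72]}, {"d":[0, 0, -0.8]}, {}, {}])

```text
time: 18.9
tool_pos: [0.4317, 0.1085, 0.1014]
eef_rot: [[0.991, -0.137, -0.002], [-0.137, -0.991, -0.0], [-0.002, 0.0, -1.0]]
ft_force: [-0.4, -0.3, -2.0]
grip_width: 0.294
finger_force: 30.0
```

```bash
python3 - <<'E'
from h import *
plan((*tray("lead",0,.035),.1,None))
E
```

```text
tilt [-1.96591646e-03 -1.86427516e-06] yaw -0.137 z 0.10137857153492126
tool d [0.2049 0.0624 0.0014] rz 0
```

>>> shift_gripper(plan=[{"d":[0.8192, 0.2496, 0]}, {"d":[0.8192, 0.2496, 0]}, {"d":[0.8192, 0.2496, 0]}, {"d":[0.8192, 0.2496, 0]}, {}, {}])

```text
time: 19.65
tool_pos: [0.625, 0.0192, 0.0998]
eef_rot: [[0.991, -0.137, -0.005], [-0.137, -0.991, 0.001], [-0.005, -0.0, -1.0]]
ft_force: [0.2, 0.3, -1.9]
grip_width: 0.296
finger_force: 30.0
```

```bash
python3 - <<'E'
from h import *
plan((*tray("lead",0,.035),.0125,None))
E
```

```text
tilt [-0.00505551  0.00105676] yaw -0.137 z 0.09983229474969484
tool d [0.0012 0.0003 0.0873] rz 0
```

Scaled: 0.045 m is 0.72, 0.03 m is 0.48.

>>> shift_gripper(plan=[{"d":[0.0192, 0.0048, 0.72]}, {"d":[0, 0, 0.48]}, {"d":[0, 0, 0.192]}, {}, {}])

```text
time: 20.27
tool_pos: [0.6292, 0.0183, 0.0171]
eef_rot: [[0.991, -0.136, 0.003], [-0.136, -0.991, -0.0], [0.003, 0.0, -1.0]]
ft_force: [0.4, -0.1, -0.9]
grip_width: 0.295
finger_force: 30.0
```

>>> shift_gripper(plan=[{}, {}, {}], aperture=0.45)

```text
time: 20.65
tool_pos: [0.6286, 0.0182, 0.016]
eef_rot: [[0.991, -0.137, 0.001], [-0.137, -0.991, -0.0], [0.001, -0.0, -1.0]]
ft_force: [0.4, -0.3, -0.8]
grip_width: 0.452
finger_force: 0.0
```

>>> shift_gripper(plan=[{"d":[0, 0, -0.64]}, {"d":[0, 0, -0.72]}, {}, {}])

```text
time: 21.15
tool_pos: [0.6279, 0.0183, 0.1]
eef_rot: [[0.991, -0.137, -0.001], [-0.137, -0.991, 0.0], [-0.001, 0.0, -1.0]]
ft_force: [-0.0, 0.9, -1.2]
grip_width: 0.452
finger_force: 0.0
```

```bash
python3 - <<'E'
from h import *
s=(.4658,.193)
plan((*s,.08,-.622),)
E
```

```text
tilt [-7.13865459e-04  8.82240753e-05] yaw -0.137 z 0.10002248082604336
tool d [-0.1844 -0.1509  0.02  ] rz 0.485
```

Scaled: -0.0369 m is -0.5904, -0.0302 m is -0.4832, 0.162 rad / 2 = 0.081.

>>> shift_gripper(plan=[{"d":[-0.5904, -0.4832, 0]}, {"d":[-0.5904, -0.4832, 0]}, {"d":[-0.5904, -0.4832, 0]}, {"d":[-0.5904, -0.4832, 0]}, {"d":[-0.5904, -0.4832, 0]}, {"d":[0, 0, 0.16], "r":[0, 0, 0.081]}, {"d":[0, 0, 0.16], "r":[0, 0, 0.081]}, {"r":[0, 0, 0.0805]}, {}, {}], aperture=0.65)

```text
time: 22.4
tool_pos: [0.4656, 0.1929, 0.0798]
eef_rot: [[0.814, -0.581, -0.001], [-0.581, -0.814, -0.0], [-0.001, 0.001, -1.0]]
ft_force: [0.0, 0.3, -1.1]
grip_width: 0.647
finger_force: 0.0
```

```bash
python3 - <<'E'
from h import *
s=(.4658,.193)
plan((*s,.005,-.622))
cv2.imwrite("pics/w6.png",imaging.camera("wrist")[:,:,::-1])
E
```

```text
tilt [-0.00139368 -0.00016744] yaw -0.62 z 0.07977737908712802
tool d [ 0.0001 -0.0002  0.0748] rz 0.002
```

View pics/w6.png

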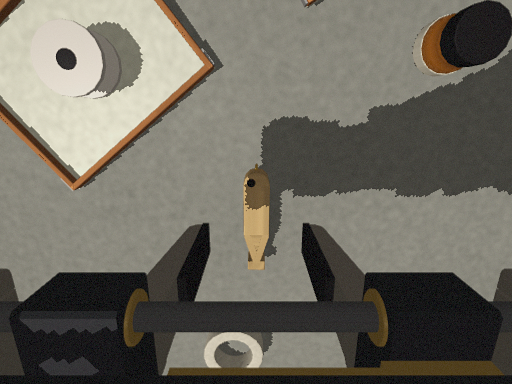

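The minnow is lined up and centred at (256,215), and the placed spool at (67,58) sits flat in its tray.

Scaled: 0.025 m is 0.4, 0.0245 m is 0.392.

>>> shift_gripper(plan=[{"d":[0, 0, 0.4]}, {"d":[0, 0, 0.4]}, {"d":[0, 0, 0.392]}, {}])

```text
time: 22.95
tool_pos: [0.4642, 0.1927, 0.0042]
eef_rot: [[0.813, -0.582, -0.005], [-0.582, -0.813, -0.001], [-0.003, 0.003, -1.0]]
ft_force: [-0.2, 0.8, 0.1]
grip_width: 0.649
finger_force: 0.0
```

>>> shift_gripper(plan=[{}, {}, {}, {}, {}, {}], aperture=0.0)

```text
time: 23.7
tool_pos: [0.4664, 0.1931, 0.0064]
eef_rot: [[0.813, -0.583, 0.0], [-0.583, -0.813, 0.0], [0.0, -0.0, -1.0]]
ft_force: [-1.2, -0.5, 4.0]
grip_width: 0.234
finger_force: 30.0
```

>>> shift_gripper(plan=[{"d":[0, 0, -0.72], "r":[0, 0, -0.081]}, {"d":[0, 0, -0.8], "r":[0, 0, -0.081]}, {"r":[0, 0, -0.081]}, {}, {}])

```text
time: 24.32
tool_pos: [0.4652, 0.1929, 0.0999]
eef_rot: [[0.99, -0.138, -0.002], [-0.138, -0.99, -0.0], [-0.002, 0.001, -1.0]]
ft_force: [-0.2, 0.3, -0.7]
grip_width: 0.237
finger_force: 30.0
```

```bash
python3 - <<'E'
from h import *
plan((*tray("wood",.012,-.035),.1,-.1357))
E
```

```text
tilt [-0.00208829 -0.0002948 ] yaw -0.139 z 0.0999398961331671
tool d [ 2.512e-01  4.319e-01 -1.000e-04] rz -0.003
```

>>> shift_gripper(plan=[{"d":[0.4016, 0.6912, 0]}, {"d":[0.4016, 0.6912, 0]}, {"d":[0.4016, 0.6912, 0]}, {"d":[0.4016, 0.6912, 0]}, {"d":[0.4016, 0.6912, 0]}, {"d":[0.4016, 0.6912, 0]}, {"d":[0.4016, 0.6912, 0]}, {"d":[0.4016, 0.6912, 0]}, {"d":[0.4016, 0.6912, 0]}, {"d":[0.4016, 0.6912, 0]}, {}, {}])

```text
time: 25.82
tool_pos: [0.6554, -0.2681, 0.0996]
eef_rot: [[0.991, -0.137, -0.002], [-0.137, -0.991, 0.002], [-0.002, -0.002, -1.0]]
ft_force: [-0.8, 0.0, -0.8]
grip_width: 0.235
finger_force: 30.0
```

```bash
python3 - <<'E'
from h import *
plan((*tray("wood",.012,-.035),.0105,-.1357))
cv2.imwrite("pics/w7.png",imaging.camera("wrist")[:,:,::-1])
E
```

```text
tilt [-0.00204529  0.00180222] yaw -0.137 z 0.09960443798257168
tool d [-0.0009  0.0017  0.0891] rz -0.002
```

View pics/w7.png

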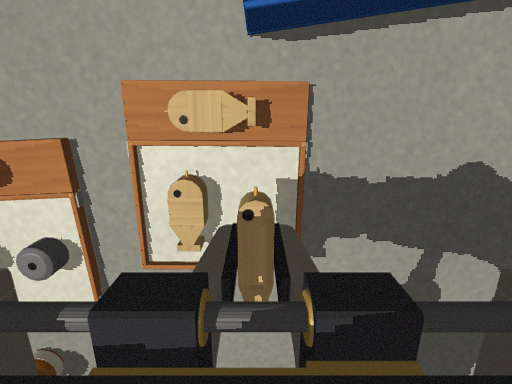

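The minnow is held over the free −y half of the wood bay, and the shad lies flat at (187,212), clear of the left finger.

Scaled: 0.045 m is 0.72, 0.03 m is 0.48.

>>> shift_gripper(plan=[{"d":[-0.0144, 0.0192, 0.72]}, {"d":[0, 0, 0.48]}, {"d":[0, 0, 0.232]}, {}, {}])

```text
time: 26.5
tool_pos: [0.6558, -0.2698, 0.0126]
eef_rot: [[0.991, -0.135, 0.001], [-0.135, -0.991, -0.001], [0.002, 0.001, -1.0]]
ft_force: [-0.4, 0.8, -0.3]
grip_width: 0.234
finger_force: 30.0
```

>>> shift_gripper(plan=[{}, {}, {}], aperture=0.36)

```text
time: 26.88
tool_pos: [0.6552, -0.2702, 0.0117]
eef_rot: [[0.991, -0.136, 0.0], [-0.136, -0.991, -0.0], [0.0, 0.0, -1.0]]
ft_force: [0.7, -0.1, -0.5]
grip_width: 0.359
finger_force: 0.0
```

>>> shift_gripper(plan=[{"d":[0, 0, -0.64]}, {"d":[0, 0, -0.72]}, {"d":[-0.8, -0.32, -0.48]}, {"d":[-0.8, -0.32, -0.48]}, {"d":[-0.8, -0.32, 0]}, {"d":[-0.8, -0.32, 0]}, {"d":[-0.8, -0.32, 0]}, {"d":[-0.8, -0.32, 0]}, {}, {}])

```text
time: 28.12
tool_pos: [0.375, -0.1111, 0.1573]
eef_rot: [[0.991, -0.136, 0.002], [-0.136, -0.991, -0.001], [0.002, 0.001, -1.0]]
ft_force: [0.7, -1.4, 1.1]
grip_width: 0.355
finger_force: 0.0
```

```bash
python3 - <<'E'
from h import *
t=imaging.camera("top")[60:260,110:430,::-1]; cv2.imwrite("pics/t2.png",cv2.resize(t,None,fx=2.5,fy=2.5,interpolation=cv2.INTER_CUBIC))
cv2.imwrite("pics/w8.png",imaging.camera("wrist")[:,:,::-1])
E
```

```text
(no output)
```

View pics/t2.png

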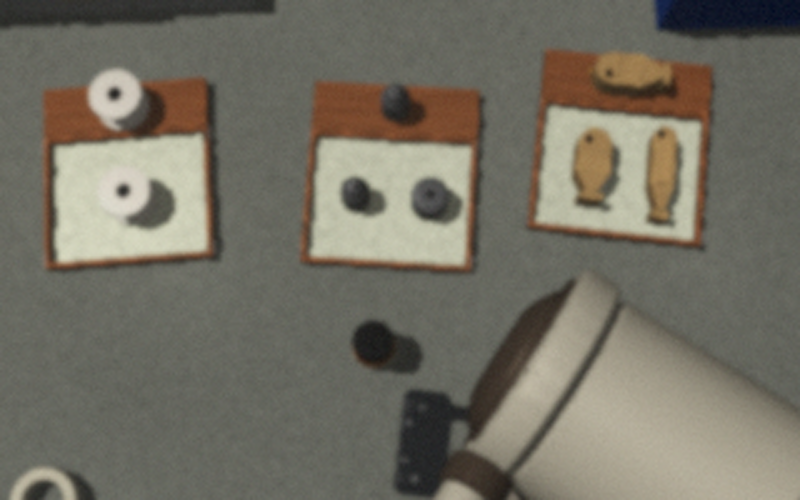

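View pics/w8.png

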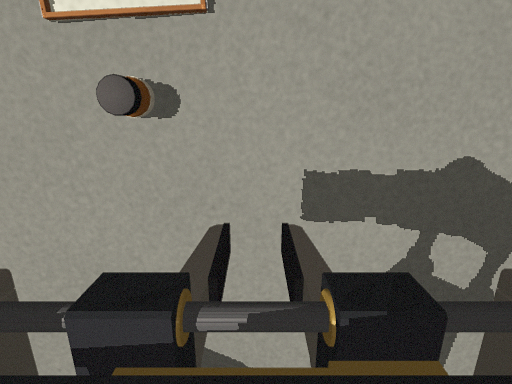

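The top view shows all five parts upright and well inside the correct bays: spool (124,190), bell (355,193), puck (430,198), shad (594,167) and minnow (662,175). The jar (373,343) hasn't moved, the tape is at its place, and the gripper is clear, so I'm handing in.

```bash
python3 -c "
from rig import bot, imaging, sensors
print(bot.job_done())"
```

```text
the job is handed in; nothing more can be done
None
```

I sorted all five parts into their matching trays, left the jar and tape where they were, and handed the job in at about 28 s on the robot's clock; the final pictures looked right, but no verdict came back.

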